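# Put the under-sink bits back in their tray

## Robot

A 6-joint arm with a two-finger parallel gripper is mounted at the origin on the work surface. World frame = base frame: x ahead of the robot, y to its left, z up, the work surface at z = 0. Lengths are in m, angles in rad, forces in N, time in s.
With the tool pointing down it reaches from about 0.35 to 0.85 m from the base axis. Payload 8.1 kg.
Tool frame: the origin (TCP) lies at the centre of the arm's flange, where the gripper is bolted on; the fingertips stand 186 mm ahead of it and the grasp point (between the pads) lies 167 mm ahead of it; z points along the fingers, y is the line along which they close (so a half turn about z gives the same grasp; the last joint's range is limited). The gripper opens to 93 mm and grips with 3 to 60 N. Pads are 15 mm wide; open, the fingers measure 128 mm over their backs; the gripper's body (75 mm by 188 mm) begins 65 mm behind the grasp point.
Start: joints at [1.101, 0.13, 1.488, -0, 1.523, -0.085], TCP at [0.225, 0.556, 0.405] pointing down, gripper open.
Joint ranges: [-2.96, 2.96], [-0.89, 2.26], [0.02, 2.5], [-1.34, 4.48], [0, 2.73], [-2.66, 2.66]. Speed limits (rad/s): [2.39, 2.39, 2.79, 3.14, 3.14, 3.14].

## Interface

Orientations are given as a rotation vector (axis times angle).
In Python, from plant import read_state, read_camera, camera_params, robot gives the robot as it stands.
- The arm moves only by the tool carry_out, never from a script. Its argument "targets" is a list of rows, each an object of numbers: "hand": the opening in per cent of the stroke, from 0 (shut) to 100 (fully open); "x", "y", "z": the shift along the tool's x, y, z in m; "ax", "ay", "az": the turn, a rotation vector about the tool's x, y, z in rad. In form: [{"hand": .., "x": .., "y": .., "z": .., "ax": .., "ay": .., "az": ..}, ...]. A call has 1 to 8 rows; each row is the pose to reach, as a shift and turn from the pose commanded when the call began, along the tool's axes at that moment; what a row does not reach only later rows make up. A row lasts 1/8 s, in which the tool goes at most 62.5 mm and 10.7 degrees, less where a joint would pass 70% of its speed; a pose out of reach is approached as far as the arm can. A call with a gripper value outside its range is refused whole. The fingers move at their own pace and stop on an object; "newtons" is the grip in N (left out, the last holds). Time passes only in rows, so rows that repeat a pose let the fingers close. It gives the time, the measured TCP pose, the force, the opening and the grip force at its end, in the units of the state.
- read_state(): the state, without advancing time (a new reading comes with each control period).
- read_camera(name): name is "scene" or "top" or "wrist"; returns (picture, depth): 480x640x3 uint8, blue, green, red; 480x640 float32, m along the optical axis (not along the pixel's ray), 0 where there is no reading.
- camera_params(name): a dict with "fx", "fy", "cx", "cy" (pixels), "k1" (the pictures are not rectified: a ray, as slopes to the right and down, at radius r is drawn at 1 + k1 r^2 times it, then the intrinsics apply), "position" and "rotation" of the camera in the world. Camera axes: x right, y up, looking along -z (the intrinsics and any distortion apply to the point x, -y, -z); pixel columns grow to the right and rows downward; lengths in m; the calibration is good to about 2 mm. A picture is of the moment at which its call begins: read the wrist's pose just before it. camera_params takes no time and is no camera call; for the wrist camera it gives the pose at the moment of the call.
- robot.close_job(): hands the job in; it is judged then, once.
The state is a dict: "t": time; "q": joint angles; "dq": joint speeds; "joint_torque": joint torques, N m; "tool_pos": TCP position; "orientation": TCP orientation; "force": force on the tool from outside, world axes, zero at the start; "wrist_torque": the same for the moment, N m; "opening": finger opening in m; "gripper_force": force on a finger pad.
Only numpy, scipy, OpenCV 4.12 (cv2) and the standard library are available. Lean on these libraries where they do the work, as an engineer would, in place of code of your own. Each camera call takes 0.05 s, during which the arm holds its last target. There are 200 camera calls.

## Task

Put the sink plug, the tap handle and the spring clamp from the chipboard floor back into the white tray, each sitting flat inside the holder shaped for it, with the tap handle's arms along the cross and the clamp lengthwise. Only when all three are in, stand the glass bottle in its large round holder, keeping it upright all the while. Do not disturb the bleach bottle or the green bowl.

Things in the scene. Friction and masses are not known exactly. Their poses are not given: they have to be found in the camera images.
- plug: Black rubber basin plug, standing loose on the chipboard: a disc 40 mm across and 14 mm thick (36 mm across at the foot), with a round pull knob 20 mm across from 20 to 34 mm height on a 14 mm stem. Origin at the centre of its underside, z up. About 50 g.
- tap_handle: Chrome cross-head tap handle, standing loose on its foot: an upright round hub, foot 32 mm across up to 28 mm height, cap 30 mm across from 28 to 46 mm height; four stubby arms along its x and y axes, 70 mm from tip to tip, 14 mm thick, between 12 and 26 mm height. Grip the cap. Origin at the centre of its underside, z up. About 160 g.
- clamp: Steel spring clamp lying flat, loose, rigid, jaws shut: 103 mm long along its x axis, 20 mm thick (pivot 22 mm); jaws point to +x, two black grips splay to -x, 60 mm wide over their ends. Place to grip: x from -14 to +20 mm, two parallel cheeks 30 mm apart over their outsides (in y). Origin at the pivot, mid-length, on the underside, z up. About 140 g.
- glass_bottle: Empty green glass bottle with a metal twist cap, standing loose: body 60 mm across up to 85 mm height, shoulder from 85 to 110 mm narrowing to a 26 mm neck, cap 34 mm across from 120 to 146 mm height. The cap is tight and can carry the bottle. Origin at the centre of its underside, z up. About 260 g.
- plug_holder: Small round holder in the tray, fixed: a 4 mm plate with a round rim 58 mm across inside, 6 mm high above the plate, 66 mm outside. The smaller of the two round ones. Origin at the centre of its underside, z up. The plug stands on the plate top, 4 mm above the origin.
- handle_holder: Cross-shaped holder in the tray, fixed: a 4 mm plate with a raised outline of a plus sign, 6 mm high above the plate; each of the two crossing channels is 88 mm long and 36 mm wide inside, along its x and y axes. Origin at the centre of its underside, z up. The tap handle stands on the plate top, 4 mm above the origin, its arms along the channels, any of the four ways round.
- clamp_holder: Rectangular holder in the tray, fixed: a 4 mm plate with a rim 124 mm (its x) by 76 mm (its y) inside, 6 mm high above the plate. Origin at the centre of its underside, z up. The clamp lies on the plate top, 4 mm above the origin, lengthwise along x, either way round.
- bottle_holder: Large round holder in the tray, fixed: a 4 mm plate with a round rim 78 mm across inside, 15 mm high above the plate, 86 mm outside. Origin at the centre of its underside, z up. The bottle stands on the plate top, 4 mm above the origin. The white tray, fixed, has a 4 mm floor and 18 mm high walls, 154 by 460 mm outside; the four holders lie in a row in it.
- bleach: Bystander: yellow bleach bottle with a white cap, loose, 60 by 90 mm and 220 mm tall, standing to the robot's right (-y). Origin at the centre of its underside, z up. About 700 g.
- bowl: Bystander: green melamine bowl, loose, 130 mm across the rim, 55 mm high, standing to the robot's left (+y). Origin at the centre of its underside, z up. 
Not all that is in view belongs to the job. Leave any turquoise or yellow look-alike of the tap_handle alone.

How it is judged:
By the outcome, as a careful person would: the job done as asked, in the order asked, and still so for the second after the job is handed in, with the robot touching nothing.
It also fails if it takes over 128 s, if anything falls off the work surface, if the arm or the gripper's body presses on something with over 40 N, if the wrist force passes 120 N, or if a joint passes its speed limit or range.

## Working session

There is one attempt and no reset: what is moved stays moved. The work goes in short steps, Python scripts to look and compute and a tool call to move; the robot and the scene stay as the last step left them, time stands still between calls to the robot, and variables do not carry over. Pictures are saved under pics/ and viewed, at most 14 in all, crops included, and the job is handed in when it is done.

Besides the shell and the picture viewer there is one more tool, called after "Request:" in YAML: its name, and indented under it one key for each argument. carry_out: Moves the arm, as the interface text tells. Its arguments: {"type":"object","properties":{"targets":{"type":"array","items":{"type":"object","properties":{"hand":{"type":"number"},"x":{"type":"number"},"y":{"type":"number"},"z":{"type":"number"},"ax":{"type":"number"},"ay":{"type":"number"},"az":{"type":"number"}}}},"newtons":{"type":"number"}},"required":["targets"]}

```bash
ls; mkdir -p pics; cat > h.py <<'E'
import numpy as np, cv2
from plant import read_state, read_camera, camera_params, robot
def snap(name,fn=None):
    p=camera_params(name); im,d=read_camera(name)
    if fn: cv2.imwrite('pics/'+fn,im)
    np.savez('last_'+name+'.npz',im=im,d=d,pos=p['position'],rot=p['rotation'],k=[p['fx'],p['fy'],p['cx'],p['cy'],p['k1']])
    return im,d
def rays(name,uv):
    f=np.load('last_'+name+'.npz'); fx,fy,cx,cy,k1=f['k']
    K=np.array([[fx,0,cx],[0,fy,cy],[0,0,1.]])
    n=cv2.undistortPoints(np.array(uv,float).reshape(-1,1,2),K,np.array([k1,0,0,0,0.])).reshape(-1,2)
    v=np.c_[n[:,0],-n[:,1],-np.ones(len(n))]
    R=f['rot']; 
    return f['pos'],v@np.array(R).reshape(3,3).T,f['d']
def at_z(name,uv,z):
    o,v,_=rays(name,uv); return o+v*((np.asarray(z)-o[2])/v[:,2])[:,None]
def at_d(name,uv):
    o,v,d=rays(name,uv); dd=np.array([d[int(b),int(a)] for a,b in np.array(uv)])
    return o+v*dd[:,None]
E
python3 - <<'E'
from h import *
for n in ('scene','top'): snap(n,n+'0.png')
print(read_state()); print(camera_params('top')); print(camera_params('wrist'))
E
```

```text
pics
{'t': 0.1, 'q': array([ 1.10059779e+00,  1.31094064e-01,  1.48917725e+00,  1.95551382e-05,
        1.52300206e+00, -8.54390038e-02]), 'dq': array([ 6.32476728e-04, -2.33787775e-03, -1.15971235e-03, -9.58030786e-05,
       -2.50474542e-04, -4.35209753e-04]), 'joint_torque': array([-2.82345663e-04, -5.61341357e+01, -4.93097091e+01,  7.69343670e-02,
        2.91045610e-02, -6.76420200e-05]), 'tool_pos': array([0.22510502, 0.55594881, 0.40378328]), 'orientation': array([-6.00567288e-01, -3.08316443e+00,  2.53004127e-03]), 'force': array([ 0.50370501, -0.24259844,  0.53890741]), 'wrist_torque': array([ 0.03193951, -0.00115367,  0.05046274]), 'gripper_force': 0.0, 'opening': 0.09336012441095827}
{'fx': 538.3998576666916, 'fy': 538.3998576666916, 'cx': 324.67085265610297, 'cy': 248.65971318878348, 'k1': -0.1013211418099592, 'position': array([ 4.15306672e-01, -1.16353653e-03,  1.33199418e+00]), 'rotation': array([ 0.06901652, -0.04814885, -1.57954467])}
{'fx': 423.32488300737975, 'fy': 423.32488300737975, 'cx': 328.6564035903492, 'cy': 247.19224719255686, 'k1': -0.039804435624484276, 'position': array([0.16094101, 0.58111774, 0.38365741]), 'rotation': array([-0.22390008, -0.14859969,  1.17865793])}
```

```bash
sed -i 's/R=f\[.rot.\]; /R=cv2.Rodrigues(f["rot"])[0]/; s/np.array(R).reshape(3,3).T/R.T/' h.py; python3 -c "
from h import *
print(at_d('top',[(320,240)]))"
```

```text
[[ 0.53655882  0.02749095 -0.00067159]]
```

View pics/top0.png

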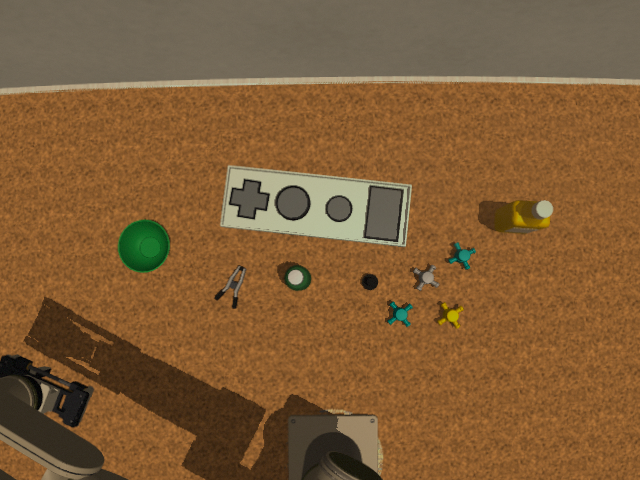

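View pics/scene0.png

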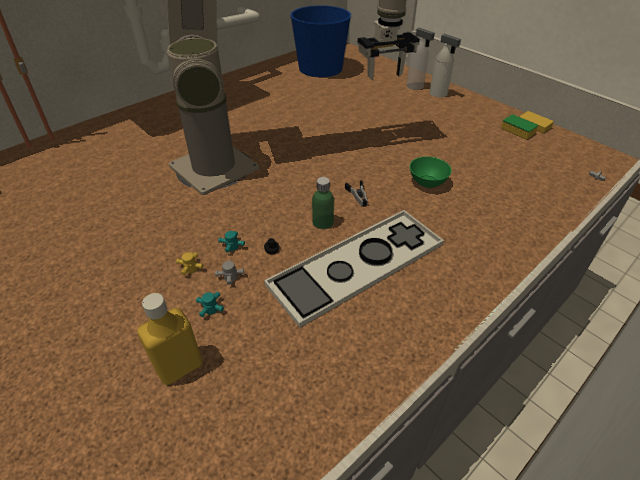

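The top view shows the tray (222–410, 166–245), holding the cross (249,199), large round (293,203), small round (339,208) and rectangle (384,213). The clamp is at (233,286), the glass bottle at (296,277), the plug at (370,282) and the chrome handle at (427,277). The look-alikes are at (401,314), (462,256) and (452,315). Next I'll enlarge the area for accuracy.

```bash
python3 -c "
from h import *
im=np.load('last_top.npz')['im']
c=cv2.resize(im[160:330,210:476],None,fx=3,fy=3,interpolation=cv2.INTER_CUBIC)
c=cv2.convertScaleAbs(c,alpha=1.5,beta=10)
cv2.imwrite('pics/topcrop.png',c)"
```

```text
(no output)
```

View pics/topcrop.png

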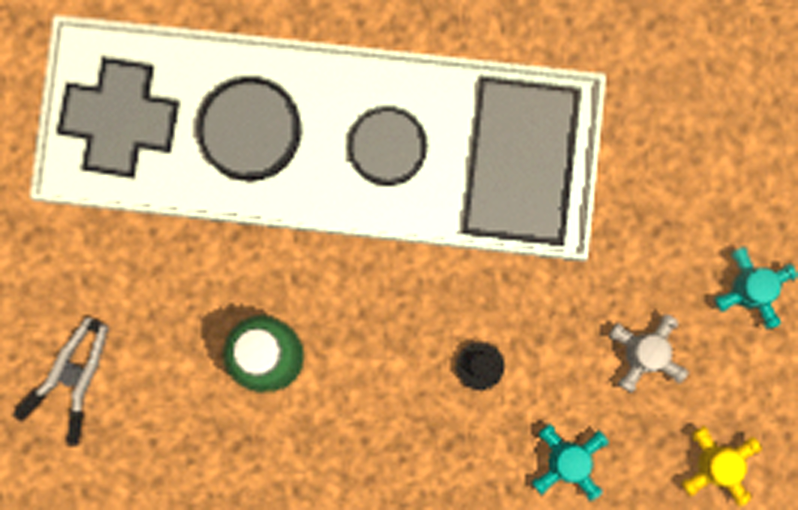

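```bash
python3 -c "
from h import *
np.set_printoptions(suppress=True,precision=4)
P=dict(cross=[(119,117,.012),(128,62,.014),(109,173,.014),(64,107,.014),(174,125,.014)],
big=[(249,129,.012)],small=[(387,146,.01)],rect=[(478,78,.014),(580,90,.014),(563,243,.014),(463,232,.014)],
plug=[(480,366,.014),(480,362,.034)],handle=[(653,352,.046),(619,334,.019),(681,374,.019),(668,322,.019),(628,384,.019)],
bottle=[(257,351,.146),(264,354,.085)],clamp=[(96,324,.015),(70,374,.022),(22,412,.015),(74,440,.015)],
tray=[(58,17,.018),(604,74,.018),(586,257,.018),(33,196,.018)])
for k,v in P.items():
    v=np.array(v,float); uv=(v[:,:2]+.5)/3-.5+[210,160]
    w=at_z('top',uv,v[:,2]); print(k,w[:,:2].tolist().__repr__() if 0 else w[:,:2].round(4).tolist(),'mean',w.mean(0)[:2])
    if k=='cross': print([np.degrees(np.arctan2(*(w[a]-w[b])[1::-1])) for a,b in((1,2),(3,4))])
    if k=='handle': print([np.degrees(np.arctan2(*(w[a]-w[b])[1::-1])) for a,b in((1,2),(3,4))],(w[1:].mean(0)))
    if k=='rect': print([np.degrees(np.arctan2(*(w[a]-w[b])[1::-1])) for a,b in((0,3),(1,2),(0,1))],)
    if k=='clamp': g=(w[2]+w[3])/2; print(np.degrees(np.arctan2(*(w[0]-g)[1::-1])),(w[0]+g)/2)
    if k=='tray': print([np.degrees(np.arctan2(*(w[a]-w[b])[1::-1])) for a,b in((0,1),(3,2))],)
R=cv2.Rodrigues(read_state()['orientation'])[0]; print(R)
p=camera_params('wrist'); print(R.T@(p['position']-read_state()['tool_pos'])); print(R.T@cv2.Rodrigues(p['rotation'])[0])
"
```

```text
cross [[0.6405, 0.2022], [0.6863, 0.1946], [0.5935, 0.2101], [0.6492, 0.2479], [0.6329, 0.1562]] mean [0.6405 0.2022]
[np.float64(-9.45614564362638), np.float64(79.8777793962077)]
big [[0.6291, 0.0942]] mean [0.6291 0.0942]
small [[0.6139, -0.0196]] mean [ 0.6139 -0.0196]
rect [[0.6692, -0.0954], [0.6584, -0.1796], [0.5317, -0.1629], [0.5415, -0.081]] mean [ 0.6002 -0.1297]
[np.float64(-6.424942541011038), np.float64(-7.512211744806551), np.float64(82.68244513447374)]
plug [[0.4318, -0.0933], [0.4347, -0.092]] mean [ 0.4333 -0.0927]
handle [[0.441, -0.2292], [0.4565, -0.2065], [0.4234, -0.2565], [0.4658, -0.2468], [0.4158, -0.2131]] mean [ 0.4405 -0.2304]
[np.float64(56.49790661508241), np.float64(-34.006108072061686)] [ 0.4404 -0.2307  0.019 ]
bottle [[0.4427, 0.0794], [0.4417, 0.0781]] mean [0.4422 0.0788]
clamp [[0.4689, 0.2203], [0.4281, 0.2404], [0.3973, 0.2813], [0.3743, 0.2384]] mean [0.4171 0.2451]
-25.448494732287664 [0.4273 0.2401 0.015 ]
tray [[0.7245, 0.2528], [0.6709, -0.1992], [0.5196, -0.181], [0.5747, 0.2724]] mean [0.6224 0.0363]
[np.float64(83.2417330511454), np.float64(83.07695272943761)]
[[-0.9269  0.3753 -0.0008]
 [ 0.3753  0.9269 -0.0015]
 [ 0.0002 -0.0017 -1.    ]]
[ 0.0689 -0.0007  0.0201]
[[-0.0009  0.968   0.2508]
 [ 1.      0.0009  0.0002]
 [ 0.      0.2508 -0.968 ]]
```

```bash
cat >> h.py <<'E'
def plan(gx,gy,gz,th):
    "grasp point target and tool-x yaw (deg) -> shift and turn in tool axes"
    s=read_state(); R=cv2.Rodrigues(s['orientation'])[0]; t=np.radians(th); c,n=np.cos(t),np.sin(t)
    T=np.array([[c,n,0],[n,-c,0],[0,0,-1.]])
    d=R.T@(np.array([gx,gy,gz+.167])-s['tool_pos']); w=cv2.Rodrigues(R.T@T)[0].ravel()
    print('shift',d.round(4),'turn',w.round(4),'| t',round(s['t'],2),'pos',s['tool_pos'].round(4),'yaw',round(np.degrees(np.arctan2(R[1,0],R[0,0])),1),'q6',round(s['q'][5],2),'open',round(s['opening'],4),'grip',round(s['gripper_force'],1),'F',s['force'].round(1))
E
python3 -c "
from h import *
plan(.428,.240,.15,154.6)
for c in [(763,286),(574,462),(728,467)]:
    print(at_z('top',[[(c[0]+.5)/3+209.5,(c[1]+.5)/3+159.5]],.046))"
```

```text
shift [-0.3067 -0.2165  0.0871] turn [-0.0017 -0.0001  0.0586] | t 0.1 pos [0.2251 0.5559 0.4038] yaw 158.0 q6 -0.09 open 0.0934 grip 0.0 F [ 0.5 -0.2  0.5]
[[ 0.49273142 -0.31898409  0.046     ]]
[[ 0.35454484 -0.16462649  0.046     ]]
[[ 0.34897183 -0.2873439   0.046     ]]
```

Request:
carry_out:
  targets:
    - {"hand":75,"x":-0.307,"y":-0.2165,"z":0.087,"ax":0,"ay":0,"az":0.058}
    - {"hand":75,"x":-0.307,"y":-0.2165,"z":0.087,"ax":0,"ay":0,"az":0.058}
    - {"hand":75,"x":-0.307,"y":-0.2165,"z":0.087,"ax":0,"ay":0,"az":0.058}
    - {"hand":75,"x":-0.307,"y":-0.2165,"z":0.087,"ax":0,"ay":0,"az":0.058}
    - {"hand":75,"x":-0.307,"y":-0.2165,"z":0.087,"ax":0,"ay":0,"az":0.058}
    - {"hand":75,"x":-0.307,"y":-0.2165,"z":0.087,"ax":0,"ay":0,"az":0.058}
    - {"hand":75,"x":-0.307,"y":-0.2165,"z":0.087,"ax":0,"ay":0,"az":0.058}
    - {"hand":75,"x":-0.307,"y":-0.2165,"z":0.087,"ax":0,"ay":0,"az":0.058}

```text
t: 1.1
tool_pos: [0.4285, 0.24, 0.3174]
orientation: [-0.693, -3.063, 0.0]
force: [0.3, 0.1, 0.3]
opening: 0.07
gripper_force: 0.0
```

```bash
python3 -c "
from h import *
plan(.428,.240,.15,154.6)
snap('wrist','w1.png')
plan(.428,.240,.027,154.6)"
```

```text
shift [ 0.0005 -0.0002  0.0004] turn [-0.0003 -0.0009 -0.0013] | t 1.1 pos [0.4285 0.24   0.3174] yaw 154.5 q6 -0.72 open 0.07 grip 0.0 F [0.3 0.1 0.3]
shift [-0.0002 -0.0008  0.1238] turn [ 0.0002 -0.0006  0.0002] | t 1.15 pos [0.4282 0.2408 0.3178] yaw 154.6 q6 -0.72 open 0.0699 grip 0.0 F [-0.1  0.9  0.2]
```

View pics/w1.png

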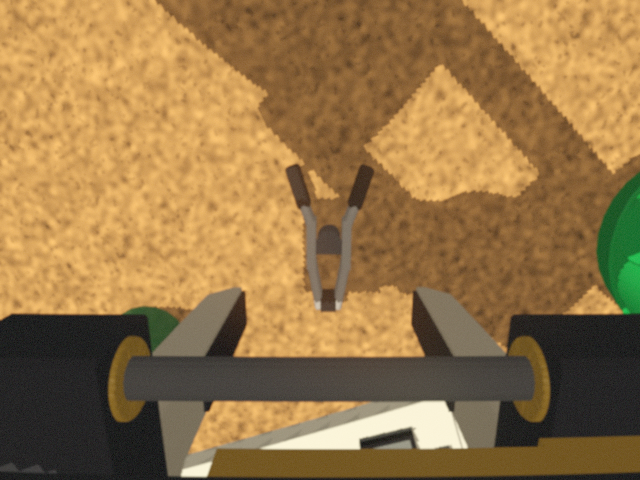

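The wrist view shows the clamp lined up between the fingers: pivot at (329,240), jaws at (328,300), grips at (297,187) and (362,187). I'll descend and grip.

```bash
python3 -c "
from h import *
w=at_z('wrist',[(329,238),(328,302),(293,172),(367,172)],[.022,.015,.015,.015]);print(w)
g=(w[2]+w[3])/2; print(np.degrees(np.arctan2(*(w[1]-g)[1::-1])))"
```

```text
[[0.42445446 0.24114842 0.022     ]
 [0.46792707 0.2196087  0.015     ]
 [0.37535213 0.23827942 0.015     ]
 [0.39638522 0.28232495 0.015     ]]
-26.377219544587813
```

Request:
carry_out:
  targets:
    - {"hand":75,"x":0,"y":0,"z":0.06}
    - {"hand":75,"x":0,"y":0,"z":0.09}
    - {"hand":75,"x":0,"y":0,"z":0.11}
    - {"hand":75,"x":0,"y":0,"z":0.12}
    - {"hand":75,"x":0,"y":0,"z":0.124}
    - {"hand":75,"x":0,"y":0,"z":0.124}

```text
schema error: expected keys hand, x, y, z, ax, ay, az
```

Request:
carry_out:
  targets:
    - {"hand":75,"x":0,"y":0,"z":0.06,"ax":0,"ay":0,"az":0.01}
    - {"hand":75,"x":0,"y":0,"z":0.09,"ax":0,"ay":0,"az":0.01}
    - {"hand":75,"x":0,"y":0,"z":0.11,"ax":0,"ay":0,"az":0.01}
    - {"hand":75,"x":0,"y":0,"z":0.12,"ax":0,"ay":0,"az":0.01}
    - {"hand":75,"x":0,"y":0,"z":0.124,"ax":0,"ay":0,"az":0.01}
    - {"hand":75,"x":0,"y":0,"z":0.124,"ax":0,"ay":0,"az":0.01}

```text
t: 1.9
tool_pos: [0.4286, 0.2408, 0.1944]
orientation: [0.704, 3.061, 0.001]
force: [-0.1, -0.3, -0.3]
opening: 0.0699
gripper_force: 0.0
```

Request:
carry_out:
  newtons: 25
  targets:
    - {"hand":15,"x":0,"y":0,"z":0,"ax":0,"ay":0,"az":0}
    - {"hand":15,"x":0,"y":0,"z":0,"ax":0,"ay":0,"az":0}
    - {"hand":15,"x":0,"y":0,"z":0,"ax":0,"ay":0,"az":0}
    - {"hand":15,"x":0,"y":0,"z":0,"ax":0,"ay":0,"az":0}
    - {"hand":15,"x":0,"y":0,"z":0,"ax":0,"ay":0,"az":0}
    - {"hand":15,"x":0,"y":0,"z":0,"ax":0,"ay":0,"az":0}

```text
t: 2.65
tool_pos: [0.4285, 0.2402, 0.1938]
orientation: [0.705, 3.061, -0.0]
force: [-1.6, 0.3, 1.5]
opening: 0.0298
gripper_force: 25.0
```

Request:
carry_out:
  targets:
    - {"hand":15,"x":0,"y":0,"z":-0.03,"ax":0,"ay":0,"az":0}
    - {"hand":15,"x":0,"y":0,"z":-0.08,"ax":0,"ay":0,"az":0}
    - {"hand":15,"x":0,"y":0,"z":-0.13,"ax":0,"ay":0,"az":0}
    - {"hand":15,"x":0,"y":0,"z":-0.18,"ax":0,"ay":0,"az":0}
    - {"hand":15,"x":0,"y":0,"z":-0.2,"ax":0,"ay":0,"az":0}
    - {"hand":15,"x":0,"y":0,"z":-0.2,"ax":0,"ay":0,"az":0}

```text
t: 3.4
tool_pos: [0.4289, 0.2404, 0.3955]
orientation: [0.705, 3.059, 0.003]
force: [0.2, -0.4, -2.4]
opening: 0.0294
gripper_force: 25.0
```

```bash
python3 -c "
from h import *
plan(.601,-.1297,.225,172.9)
plan(.601,-.1297,.06,172.9)"
```

```text
shift [-0.3166 -0.2576  0.0036] turn [ 0.0024  0.0028 -0.3289] | t 3.4 pos [0.4289 0.2404 0.3955] yaw 154.1 q6 -0.71 open 0.0294 grip 25.0 F [ 0.2 -0.4 -2.4]
shift [-0.3162 -0.258   0.1686] turn [ 0.0024  0.0028 -0.3289] | t 3.4 pos [0.4289 0.2404 0.3955] yaw 154.1 q6 -0.71 open 0.0294 grip 25.0 F [ 0.2 -0.4 -2.4]
```

Request:
carry_out:
  targets:
    - {"hand":15,"x":-0.04,"y":-0.032,"z":0,"ax":0,"ay":0,"az":-0.04}
    - {"hand":15,"x":-0.085,"y":-0.07,"z":0,"ax":0,"ay":0,"az":-0.09}
    - {"hand":15,"x":-0.13,"y":-0.106,"z":0,"ax":0,"ay":0,"az":-0.14}
    - {"hand":15,"x":-0.175,"y":-0.143,"z":0,"ax":0,"ay":0,"az":-0.19}
    - {"hand":15,"x":-0.22,"y":-0.18,"z":0,"ax":0,"ay":0,"az":-0.24}
    - {"hand":15,"x":-0.265,"y":-0.217,"z":0,"ax":0,"ay":0,"az":-0.28}
    - {"hand":15,"x":-0.3,"y":-0.245,"z":0,"ax":0.002,"ay":0.003,"az":-0.329}
    - {"hand":15,"x":-0.316,"y":-0.258,"z":0,"ax":0.002,"ay":0.003,"az":-0.329}

```text
t: 4.4
tool_pos: [0.5998, -0.1322, 0.3908]
orientation: [-0.197, -3.128, 0.001]
force: [-1.2, 0.4, -0.8]
opening: 0.03
gripper_force: 25.0
```

Request:
carry_out:
  targets:
    - {"hand":15,"x":0,"y":0,"z":0.03,"ax":0,"ay":0,"az":0}
    - {"hand":15,"x":0,"y":0,"z":0.08,"ax":0,"ay":0,"az":0}
    - {"hand":15,"x":0,"y":0,"z":0.12,"ax":0,"ay":0,"az":0}
    - {"hand":15,"x":0,"y":0,"z":0.14,"ax":0,"ay":0,"az":0}
    - {"hand":15,"x":0,"y":0,"z":0.14,"ax":0,"ay":0,"az":0}

```text
t: 5.03
tool_pos: [0.5984, -0.1295, 0.2517]
orientation: [-0.194, -3.128, 0.0]
force: [-0.4, -0.1, 0.7]
opening: 0.0298
gripper_force: 25.0
```

```bash
python3 -c "
from h import *
plan(.601,-.1297,.036,172.9)
snap('wrist','w2.png')
plan(.601,-.1297,.036,172.9)"
```

```text
shift [-0.0029  0.0001  0.0487] turn [-0.0006 -0.0072  0.0003] | t 5.03 pos [ 0.5984 -0.1295  0.2517] yaw 172.9 q6 -1.74 open 0.0298 grip 25.0 F [-0.4 -0.1  0.7]
shift [-0.0018  0.0004  0.0508] turn [-0.0013 -0.0039  0.0003] | t 5.08 pos [ 0.5993 -0.1298  0.2538] yaw 172.9 q6 -1.74 open 0.0295 grip 25.0 F [0.6 0.2 0. ]
```

View pics/w2.png

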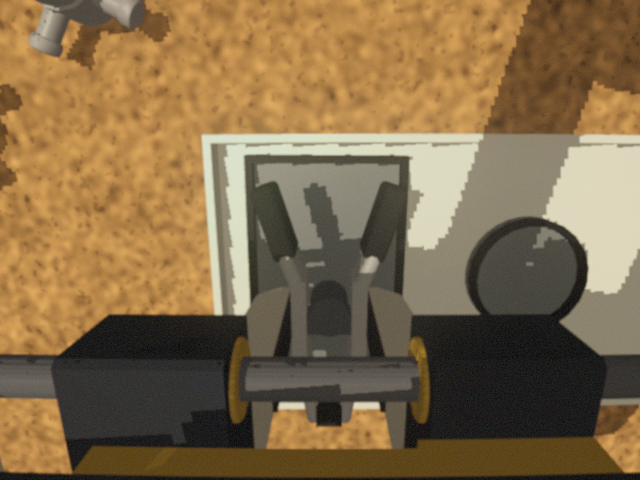

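The clamp hangs inside the rectangle's outline. The rim's near corners are at (250,157) and (408,157), and the grip ends are at (268,185) and (386,185), so it is well centred.

```bash
python3 -c "
from h import *
w=at_z('wrist',[(248,158),(409,158)],.014);print(w,w.mean(0)[:2]+.063*np.array([np.cos(np.radians(-6.9)),np.sin(np.radians(-6.9))]))"
```

```text
[[ 0.53272271 -0.16335409  0.014     ]
 [ 0.54283876 -0.08253128  0.014     ]] [ 0.60032444 -0.13051131]
```

Request:
carry_out:
  targets:
    - {"hand":15,"x":-0.001,"y":0,"z":0.025,"ax":0,"ay":-0.004,"az":0}
    - {"hand":15,"x":-0.001,"y":0,"z":0.04,"ax":0,"ay":-0.004,"az":0}
    - {"hand":15,"x":-0.001,"y":0,"z":0.047,"ax":0,"ay":-0.004,"az":0}
    - {"hand":15,"x":-0.001,"y":0,"z":0.051,"ax":0,"ay":-0.004,"az":0}
    - {"hand":15,"x":-0.001,"y":0,"z":0.051,"ax":0,"ay":-0.004,"az":0}

```text
t: 5.7
tool_pos: [0.6003, -0.1304, 0.2031]
orientation: [0.194, 3.135, -0.003]
force: [-0.2, 0.5, -1.7]
opening: 0.0297
gripper_force: 25.0
```

Request:
carry_out:
  targets:
    - {"hand":15,"x":0,"y":0,"z":0.001,"ax":0,"ay":0,"az":0}
    - {"hand":40,"x":0,"y":0,"z":0.001,"ax":0,"ay":0,"az":0}
    - {"hand":40,"x":0,"y":0,"z":0.001,"ax":0,"ay":0,"az":0}
    - {"hand":40,"x":0,"y":0,"z":-0.01,"ax":0,"ay":0,"az":0}
    - {"hand":40,"x":0,"y":0,"z":-0.05,"ax":0,"ay":0,"az":0}
    - {"hand":55,"x":0,"y":0,"z":-0.1,"ax":0,"ay":0,"az":0}
    - {"hand":55,"x":0,"y":0,"z":-0.12,"ax":0,"ay":0,"az":0}
    - {"hand":55,"x":0,"y":0,"z":-0.12,"ax":0,"ay":0,"az":0}

```text
t: 6.7
tool_pos: [0.6007, -0.1303, 0.325]
orientation: [0.194, 3.131, -0.004]
force: [0.6, 0.1, 0.3]
opening: 0.0508
gripper_force: 0.0
```

```bash
python3 -c "
from h import *
plan(.433,-.0927,.15,172.9)
snap('top')"
```

```text
shift [0.1711 0.0167 0.0071] turn [-0.0022  0.0049  0.0001] | t 6.7 pos [ 0.6007 -0.1303  0.325 ] yaw 172.9 q6 -1.74 open 0.0508 grip 0.0 F [0.6 0.1 0.3]
```

Request:
carry_out:
  targets:
    - {"hand":55,"x":0.04,"y":0.004,"z":0.0,"ax":-0.002,"ay":0.005,"az":0}
    - {"hand":55,"x":0.09,"y":0.009,"z":0.0,"ax":-0.002,"ay":0.005,"az":0}
    - {"hand":55,"x":0.13,"y":0.013,"z":0.0,"ax":-0.002,"ay":0.005,"az":0}
    - {"hand":55,"x":0.16,"y":0.016,"z":0.01,"ax":-0.002,"ay":0.005,"az":0}
    - {"hand":55,"x":0.171,"y":0.017,"z":0.02,"ax":-0.002,"ay":0.005,"az":0}
    - {"hand":55,"x":0.171,"y":0.017,"z":0.03,"ax":-0.002,"ay":0.005,"az":0}
    - {"hand":55,"x":0.171,"y":0.017,"z":0.03,"ax":-0.002,"ay":0.005,"az":0}

```text
t: 7.62
tool_pos: [0.432, -0.0921, 0.2906]
orientation: [-0.194, -3.128, -0.003]
force: [-0.2, -0.2, 0.4]
opening: 0.051
gripper_force: 0.0
```

```bash
python3 -c "
from h import *
snap('wrist','w3.png')
plan(.433,-.0927,.038,172.9)"
```

```text
shift [-0.0011 -0.0005  0.0865] turn [ 0.001  -0.0064  0.0001] | t 7.67 pos [ 0.4325 -0.0922  0.2915] yaw 172.9 q6 -1.77 open 0.0513 grip 0.0 F [-0.1  0.1  1. ]
```

View pics/w3.png

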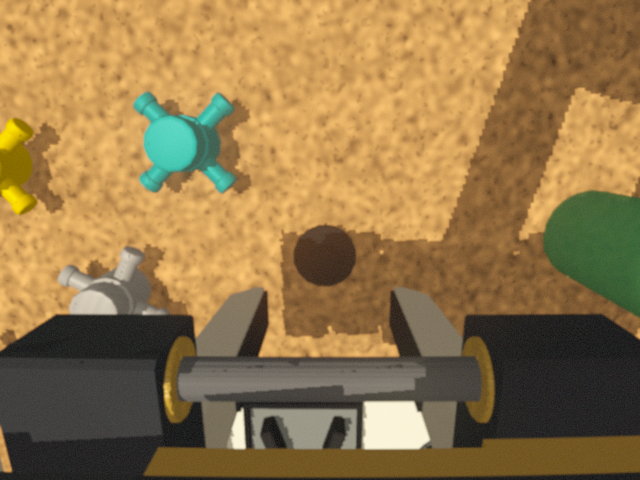

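The plug's disc is centred at (325,256), between the fingers.

```bash
python3 -c "
from h import *
w=at_z('wrist',[(325,256)],.012);print(w)
plan(w[0,0],w[0,1],.038,172.9)"
```

```text
[[ 0.43315828 -0.09506125  0.012     ]]
shift [-0.0016 -0.0029  0.0864] turn [ 0.001  -0.0064  0.0001] | t 7.67 pos [ 0.4325 -0.0922  0.2915] yaw 172.9 q6 -1.77 open 0.0513 grip 0.0 F [-0.1  0.1  1. ]
```

Request:
carry_out:
  targets:
    - {"hand":55,"x":-0.001,"y":-0.002,"z":0.03,"ax":0,"ay":-0.005,"az":0}
    - {"hand":55,"x":-0.001,"y":-0.002,"z":0.06,"ax":0,"ay":-0.005,"az":0}
    - {"hand":55,"x":-0.001,"y":-0.002,"z":0.08,"ax":0,"ay":-0.005,"az":0}
    - {"hand":55,"x":-0.001,"y":-0.002,"z":0.087,"ax":0,"ay":-0.005,"az":0}
    - {"hand":55,"x":-0.001,"y":-0.002,"z":0.087,"ax":0,"ay":-0.005,"az":0}

```text
t: 8.3
tool_pos: [0.4332, -0.0943, 0.2056]
orientation: [0.194, 3.135, 0.001]
force: [0.5, 1.1, -0.1]
opening: 0.0511
gripper_force: 0.0
```

Request:
carry_out:
  newtons: 10
  targets:
    - {"hand":10,"x":0,"y":0,"z":0,"ax":0,"ay":0,"az":0}
    - {"hand":10,"x":0,"y":0,"z":0,"ax":0,"ay":0,"az":0}
    - {"hand":10,"x":0,"y":0,"z":0,"ax":0,"ay":0,"az":0}
    - {"hand":10,"x":0,"y":0,"z":0,"ax":0,"ay":0,"az":0}
    - {"hand":10,"x":0,"y":0,"z":0,"ax":0,"ay":0,"az":0}
    - {"hand":10,"x":0,"y":0,"z":0,"ax":0,"ay":0,"az":0}

```text
t: 9.05
tool_pos: [0.4331, -0.0943, 0.2059]
orientation: [0.194, 3.134, 0.0]
force: [-1.0, -0.1, 4.5]
opening: 0.0194
gripper_force: 10.0
```

```bash
python3 -c "
from h import *
plan(.6135,-.0205,.046,172.9)"
```

```text
shift [-0.17    0.0955 -0.0068] turn [0.0004 0.0013 0.0001] | t 9.05 pos [ 0.4331 -0.0943  0.2059] yaw 172.9 q6 -1.78 open 0.0194 grip 10.0 F [-1.  -0.1  4.5]
```

Request:
carry_out:
  targets:
    - {"hand":10,"x":0,"y":0,"z":-0.025,"ax":0,"ay":0,"az":0}
    - {"hand":10,"x":0,"y":0,"z":-0.06,"ax":0,"ay":0,"az":0}
    - {"hand":10,"x":-0.035,"y":0.02,"z":-0.07,"ax":0,"ay":0,"az":0}
    - {"hand":10,"x":-0.075,"y":0.043,"z":-0.07,"ax":0,"ay":0,"az":0}
    - {"hand":10,"x":-0.115,"y":0.066,"z":-0.07,"ax":0,"ay":0,"az":0}
    - {"hand":10,"x":-0.15,"y":0.085,"z":-0.07,"ax":0,"ay":0,"az":0}
    - {"hand":10,"x":-0.17,"y":0.0955,"z":-0.07,"ax":0,"ay":0.001,"az":0}
    - {"hand":10,"x":-0.17,"y":0.0955,"z":-0.07,"ax":0,"ay":0.001,"az":0}

```text
t: 10.05
tool_pos: [0.6139, -0.0199, 0.275]
orientation: [-0.193, -3.135, -0.001]
force: [-0.4, -0.2, -0.2]
opening: 0.0197
gripper_force: 10.0
```

```bash
python3 -c "
from h import *
plan(.6135,-.0205,.047,172.9)
snap('wrist','w4.png')
plan(.6135,-.0205,.047,172.9)"
```

```text
shift [ 0.0003 -0.0007  0.061 ] turn [ 0.0005 -0.0011  0.0012] | t 10.05 pos [ 0.6139 -0.0199  0.275 ] yaw 173.0 q6 -1.56 open 0.0197 grip 10.0 F [-0.4 -0.2 -0.2]
shift [-0.0005 -0.0002  0.0609] turn [ 0.0003 -0.0019  0.0008] | t 10.1 pos [ 0.6131 -0.0203  0.2749] yaw 172.9 q6 -1.56 open 0.02 grip 10.0 F [-0.1  0.1 -0.1]
```

View pics/w4.png

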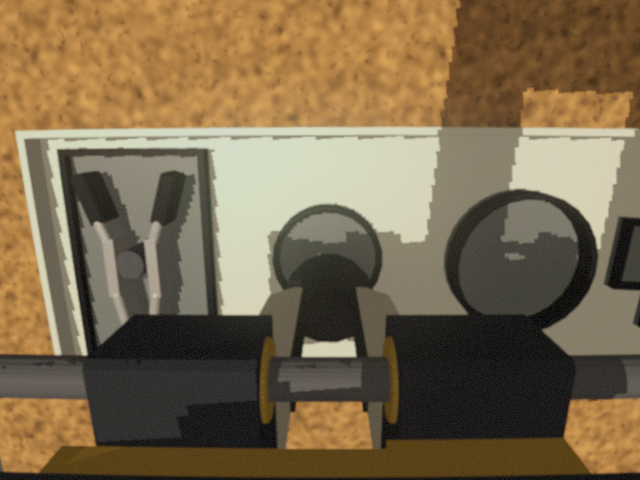

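The clamp sits inside its rectangle. The plug (centre 329,297) hangs over the small ring (centre 328,257).

```bash
python3 -c "
from h import *
w=at_z('wrist',[(328,256),(521,260)],.013);print(w); print(at_z('wrist',[(329.5,297)],.075))"
```

```text
[[ 0.6124213  -0.02081208  0.013     ]
 [ 0.62922663  0.0937842   0.013     ]]
[[ 0.61440889 -0.02031277  0.075     ]]
```

Request:
carry_out:
  targets:
    - {"hand":10,"x":0,"y":0,"z":0.025,"ax":0,"ay":-0.001,"az":0}
    - {"hand":10,"x":0,"y":0,"z":0.045,"ax":0,"ay":-0.001,"az":0}
    - {"hand":10,"x":0,"y":0,"z":0.056,"ax":0,"ay":-0.001,"az":0}
    - {"hand":10,"x":0,"y":0,"z":0.06,"ax":0,"ay":-0.001,"az":0}
    - {"hand":10,"x":0,"y":0,"z":0.062,"ax":0,"ay":-0.001,"az":0}
    - {"hand":10,"x":0,"y":0,"z":0.062,"ax":0,"ay":-0.001,"az":0}

```text
t: 10.85
tool_pos: [0.6136, -0.0205, 0.2144]
orientation: [0.194, 3.134, 0.001]
force: [0.2, -0.1, 0.8]
opening: 0.0193
gripper_force: 10.0
```

Request:
carry_out:
  targets:
    - {"hand":45,"x":0,"y":0,"z":0,"ax":0,"ay":0,"az":0}
    - {"hand":45,"x":0,"y":0,"z":0,"ax":0,"ay":0,"az":0}
    - {"hand":45,"x":0,"y":0,"z":0,"ax":0,"ay":0,"az":0}
    - {"hand":55,"x":0,"y":0,"z":-0.04,"ax":0,"ay":0,"az":0}
    - {"hand":55,"x":0,"y":0,"z":-0.08,"ax":0,"ay":0,"az":0}
    - {"hand":55,"x":0,"y":0,"z":-0.1,"ax":0,"ay":0,"az":0}
    - {"hand":55,"x":0,"y":0,"z":-0.1,"ax":0,"ay":0,"az":0}

```text
t: 11.72
tool_pos: [0.6138, -0.0205, 0.3154]
orientation: [0.194, 3.131, 0.0]
force: [0.3, 0.1, -0.5]
opening: 0.0512
gripper_force: 0.0
```

```bash
python3 -c "
from h import *
plan(.441,-.2305,.14,172.9)"
```

```text
shift [ 0.1456 -0.2297  0.0077] turn [0.0005 0.0041 0.0001] | t 11.72 pos [ 0.6138 -0.0205  0.3154] yaw 172.9 q6 -1.56 open 0.0512 grip 0.0 F [ 0.3  0.1 -0.5]
```

Request:
carry_out:
  targets:
    - {"hand":55,"x":0.025,"y":-0.04,"z":0,"ax":0,"ay":0.004,"az":0}
    - {"hand":55,"x":0.055,"y":-0.085,"z":0,"ax":0,"ay":0.004,"az":0}
    - {"hand":55,"x":0.083,"y":-0.13,"z":0,"ax":0,"ay":0.004,"az":0}
    - {"hand":55,"x":0.11,"y":-0.175,"z":0,"ax":0,"ay":0.004,"az":0}
    - {"hand":55,"x":0.135,"y":-0.213,"z":0.005,"ax":0,"ay":0.004,"az":0}
    - {"hand":55,"x":0.1455,"y":-0.2295,"z":0.01,"ax":0,"ay":0.004,"az":0}
    - {"hand":55,"x":0.1455,"y":-0.2295,"z":0.01,"ax":0,"ay":0.004,"az":0}
    - {"hand":55,"x":0.1455,"y":-0.2295,"z":0.01,"ax":0,"ay":0.004,"az":0}

```text
t: 12.72
tool_pos: [0.4405, -0.2297, 0.3025]
orientation: [-0.194, -3.131, -0.003]
force: [-0.2, 0.7, -0.5]
opening: 0.0511
gripper_force: 0.0
```

```bash
python3 -c "
from h import *
snap('wrist','w5.png')
plan(.441,-.2305,.05,172.9)"
```

```text
shift [-0.0006 -0.001   0.0859] turn [ 0.0012 -0.0041  0.0008] | t 12.78 pos [ 0.4408 -0.2296  0.3029] yaw 172.9 q6 -2.03 open 0.0515 grip 0.0 F [-0.2 -0.6  1.3]
```

View pics/w5.png

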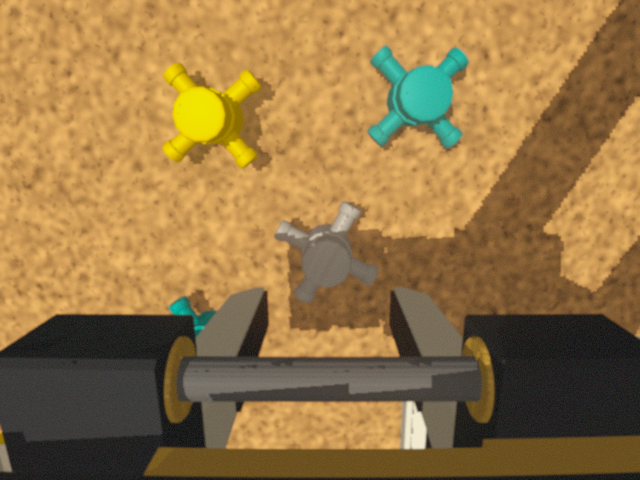

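The chrome handle's cap is at (326,258). Its arm tips are at (284,231), (370,273), (349,209) and (305,294).

```bash
python3 -c "
from h import *
w=at_z('wrist',[(326,258),(284,231),(370,273),(349,211),(305,294)],[.046,.019,.019,.019,.019]);print(w,w[1:].mean(0))
print([np.degrees(np.arctan2(*(w[a]-w[b])[1::-1])) for a,b in((1,2),(3,4))])"
```

```text
[[ 0.43772692 -0.23132891  0.046     ]
 [ 0.42420668 -0.25669009  0.019     ]
 [ 0.45893665 -0.20517477  0.019     ]
 [ 0.416591   -0.21418096  0.019     ]
 [ 0.4680574  -0.24930764  0.019     ]] [ 0.44194793 -0.23133836  0.019     ]
[np.float64(-123.9865745622643), np.float64(145.68580591434878)]
```

Request:
carry_out:
  targets:
    - {"hand":55,"x":-0.001,"y":-0.001,"z":0.03,"ax":0,"ay":-0.004,"az":0}
    - {"hand":55,"x":-0.001,"y":-0.001,"z":0.06,"ax":0,"ay":-0.004,"az":0}
    - {"hand":55,"x":-0.001,"y":-0.001,"z":0.078,"ax":0,"ay":-0.004,"az":0}
    - {"hand":55,"x":-0.001,"y":-0.001,"z":0.086,"ax":0,"ay":-0.004,"az":0}
    - {"hand":55,"x":-0.001,"y":-0.001,"z":0.086,"ax":0,"ay":-0.004,"az":0}

```text
t: 13.4
tool_pos: [0.4413, -0.2311, 0.2175]
orientation: [0.194, 3.135, 0.001]
force: [0.9, 0.5, 0.5]
opening: 0.0511
gripper_force: 0.0
```

Request:
carry_out:
  newtons: 25
  targets:
    - {"hand":15,"x":0,"y":0,"z":0,"ax":0,"ay":0,"az":0}
    - {"hand":15,"x":0,"y":0,"z":0,"ax":0,"ay":0,"az":0}
    - {"hand":15,"x":0,"y":0,"z":0,"ax":0,"ay":0,"az":0}
    - {"hand":15,"x":0,"y":0,"z":0,"ax":0,"ay":0,"az":0}
    - {"hand":15,"x":0,"y":0,"z":0,"ax":0,"ay":0,"az":0}

```text
t: 14.02
tool_pos: [0.4414, -0.2315, 0.2182]
orientation: [0.194, 3.134, -0.0]
force: [-0.3, 1.4, 5.7]
opening: 0.0292
gripper_force: 25.0
```

Request:
carry_out:
  targets:
    - {"hand":15,"x":0,"y":0,"z":-0.025,"ax":0,"ay":0,"az":0}
    - {"hand":15,"x":0,"y":0,"z":-0.06,"ax":0,"ay":0,"az":0}
    - {"hand":15,"x":0,"y":0,"z":-0.1,"ax":0,"ay":0,"az":0}
    - {"hand":15,"x":0,"y":0,"z":-0.14,"ax":0,"ay":0,"az":0}
    - {"hand":15,"x":0,"y":0,"z":-0.15,"ax":0,"ay":0,"az":0}
    - {"hand":15,"x":0,"y":0,"z":-0.15,"ax":0,"ay":0,"az":0}

```text
t: 14.78
tool_pos: [0.4409, -0.2314, 0.3668]
orientation: [0.194, 3.135, 0.001]
force: [-1.1, 0.3, -2.9]
opening: 0.029
gripper_force: 25.0
```

```bash
python3 -c "
from h import *
plan(.6405,.2022,.2,197.2)"
```

```text
shift [-1.445e-01  4.549e-01  2.000e-04] turn [ 4.000e-04  7.000e-04 -4.241e-01] | t 14.78 pos [ 0.4409 -0.2314  0.3668] yaw 172.9 q6 -2.03 open 0.029 grip 25.0 F [-1.1  0.3 -2.9]
```

Request:
carry_out:
  targets:
    - {"hand":15,"x":-0.013,"y":0.04,"z":0,"ax":0,"ay":0,"az":-0.04}
    - {"hand":15,"x":-0.03,"y":0.095,"z":0,"ax":0,"ay":0,"az":-0.09}
    - {"hand":15,"x":-0.048,"y":0.15,"z":0,"ax":0,"ay":0,"az":-0.14}
    - {"hand":15,"x":-0.066,"y":0.205,"z":0,"ax":0,"ay":0,"az":-0.19}
    - {"hand":15,"x":-0.083,"y":0.26,"z":0,"ax":0,"ay":0,"az":-0.24}
    - {"hand":15,"x":-0.1,"y":0.315,"z":0,"ax":0,"ay":0,"az":-0.29}
    - {"hand":15,"x":-0.117,"y":0.37,"z":0,"ax":0,"ay":0,"az":-0.34}
    - {"hand":15,"x":-0.134,"y":0.42,"z":0,"ax":0,"ay":0,"az":-0.39}

```text
t: 15.78
tool_pos: [0.6256, 0.1708, 0.3642]
orientation: [0.42, -3.11, -0.0]
force: [0.8, -0.2, -1.6]
opening: 0.0294
gripper_force: 25.0
```

```bash
python3 -c "
from h import *
plan(.6405,.2022,.12,197.2)"
```

```text
shift [-0.0229  0.0263  0.0771] turn [ 0.0006 -0.0036 -0.0319] | t 15.78 pos [0.6256 0.1708 0.3642] yaw -164.6 q6 -1.65 open 0.0294 grip 25.0 F [ 0.8 -0.2 -1.6]
```

Request:
carry_out:
  targets:
    - {"hand":15,"x":-0.015,"y":0.018,"z":0.03,"ax":0,"ay":-0.002,"az":-0.032}
    - {"hand":15,"x":-0.022,"y":0.026,"z":0.06,"ax":0,"ay":-0.002,"az":-0.032}
    - {"hand":15,"x":-0.022,"y":0.026,"z":0.08,"ax":0,"ay":-0.002,"az":-0.032}
    - {"hand":15,"x":-0.022,"y":0.026,"z":0.08,"ax":0,"ay":-0.002,"az":-0.032}
    - {"hand":15,"x":-0.022,"y":0.026,"z":0.08,"ax":0,"ay":-0.002,"az":-0.032}

```text
t: 16.4
tool_pos: [0.6405, 0.1991, 0.2887]
orientation: [-0.465, 3.103, 0.001]
force: [-0.4, -1.0, -1.0]
opening: 0.0294
gripper_force: 25.0
```

```bash
python3 -c "
from h import *
snap('wrist','w6.png')
plan(.6405,.2022,.0585,197.2)"
```

```text
shift [-0.0003  0.0029  0.064 ] turn [-0.0001  0.0052 -0.0028] | t 16.45 pos [0.6408 0.1992 0.2895] yaw -163.0 q6 -1.64 open 0.0291 grip 25.0 F [-0.5  0.2 -2.9]
```

View pics/w6.png

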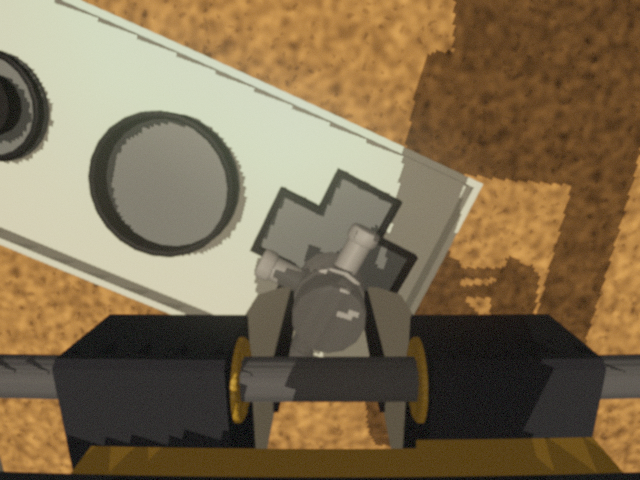

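The plug is in its ring. The cross's near end edge runs (340,171)–(400,202) and its left end edge (283,188)–(254,250). The handle's arm tips are at (362,237) and (268,263). I'll check the angles.

```bash
python3 -c "
from h import *
w=at_z('wrist',[(340,171),(400,202),(283,188),(254,250)],.014)
ang=lambda a:np.degrees(np.arctan2(a[1],a[0]))
print(w, ang(w[0]-w[1]),ang(w[2]-w[3]))
n=(w[0]+w[1])/2; m=(w[2]+w[3])/2
for a in (-9.8,): 
    r=np.radians(a); ux=np.array([np.cos(r),np.sin(r)]); print('centres',n[:2]+.046*ux, m[:2]+.046*np.array([-ux[1],ux[0]]))
t=at_z('wrist',[(362,237),(268,263)],.081); print(t)
s=read_state()['tool_pos']; print([ang(x-s) for x in t], ang(t[0]-t[1]))
"
```

```text
[[0.59158818 0.19035783 0.014     ]
 [0.59864061 0.23059927 0.014     ]
 [0.61118347 0.16067339 0.014     ]
 [0.65360146 0.15363849 0.014     ]] -99.94030801096801 170.5833776393963
centres [0.64044316 0.20264891] [0.6402221 0.2024847]
[[0.61242721 0.2055371  0.081     ]
 [0.63685644 0.16783134 0.081     ]]
[np.float64(167.41391419495147), np.float64(-97.0763933154489)] 122.9388504332784
```

Request:
carry_out:
  targets:
    - {"hand":15,"x":0,"y":0.003,"z":0.025,"ax":0,"ay":0.004,"az":-0.01}
    - {"hand":15,"x":0,"y":0.003,"z":0.045,"ax":0,"ay":0.004,"az":-0.01}
    - {"hand":15,"x":0,"y":0.003,"z":0.057,"ax":0,"ay":0.004,"az":-0.01}
    - {"hand":15,"x":0,"y":0.003,"z":0.062,"ax":0,"ay":0.004,"az":-0.01}
    - {"hand":15,"x":0,"y":0.003,"z":0.064,"ax":0,"ay":0.004,"az":-0.01}
    - {"hand":15,"x":0,"y":0.003,"z":0.064,"ax":0,"ay":0.004,"az":-0.01}

```text
t: 17.2
tool_pos: [0.6397, 0.2032, 0.2262]
orientation: [0.483, -3.104, -0.001]
force: [-8.9, -0.5, 14.0]
opening: 0.0295
gripper_force: 25.0
```

Request:
carry_out:
  targets:
    - {"hand":50,"x":0,"y":0,"z":0,"ax":0,"ay":0,"az":0}
    - {"hand":50,"x":0,"y":0,"z":0,"ax":0,"ay":0,"az":0}
    - {"hand":50,"x":0,"y":0,"z":0,"ax":0,"ay":0,"az":0}
    - {"hand":60,"x":0,"y":0,"z":-0.04,"ax":0,"ay":0,"az":0}
    - {"hand":60,"x":0,"y":0,"z":-0.09,"ax":0,"ay":0,"az":0}
    - {"hand":60,"x":0,"y":0,"z":-0.14,"ax":0,"ay":0,"az":0}
    - {"hand":60,"x":0,"y":0,"z":-0.17,"ax":0,"ay":0,"az":0}
    - {"hand":60,"x":0,"y":0,"z":-0.17,"ax":0,"ay":0,"az":0}

```text
t: 18.2
tool_pos: [0.6405, 0.2029, 0.3977]
orientation: [-0.481, 3.099, 0.001]
force: [0.2, -0.5, -1.1]
opening: 0.0557
gripper_force: 0.0
```

```bash
python3 -c "
from h import *
plan(.4425,.079,.22,185)"
```

```text
shift [ 0.2263 -0.058   0.0095] turn [2.000e-04 5.300e-03 2.208e-01] | t 18.2 pos [0.6405 0.2029 0.3977] yaw -162.3 q6 -1.65 open 0.0557 grip 0.0 F [ 0.2 -0.5 -1.1]
```

Request:
carry_out:
  targets:
    - {"hand":60,"x":0.04,"y":-0.01,"z":0,"ax":0,"ay":0.005,"az":0.05}
    - {"hand":60,"x":0.09,"y":-0.023,"z":0,"ax":0,"ay":0.005,"az":0.1}
    - {"hand":60,"x":0.14,"y":-0.036,"z":0,"ax":0,"ay":0.005,"az":0.15}
    - {"hand":60,"x":0.18,"y":-0.046,"z":0,"ax":0,"ay":0.005,"az":0.2}
    - {"hand":60,"x":0.21,"y":-0.054,"z":0,"ax":0,"ay":0.005,"az":0.22}
    - {"hand":60,"x":0.226,"y":-0.058,"z":0,"ax":0,"ay":0.005,"az":0.22}
    - {"hand":60,"x":0.226,"y":-0.058,"z":0,"ax":0,"ay":0.005,"az":0.22}
    - {"hand":60,"x":0.226,"y":-0.058,"z":0,"ax":0,"ay":0.005,"az":0.22}

```text
t: 19.2
tool_pos: [0.4422, 0.0791, 0.3933]
orientation: [0.138, -3.132, 0.001]
force: [0.4, 0.2, 0.5]
opening: 0.0557
gripper_force: 0.0
```

```bash
python3 -c "
from h import *
w,_=snap('wrist')
t,_=snap('top')
c=cv2.convertScaleAbs(cv2.resize(t[160:250,215:415],None,fx=3.2,fy=3.2,interpolation=cv2.INTER_CUBIC),alpha=1.5)
cv2.imwrite('pics/both.png',np.vstack([c,cv2.resize(w,None,fx=1,fy=1)])[:288+310])
plan(.4425,.079,.145,185)"
```

```text
shift [-0.0007 -0.0002  0.0816] turn [-0.0005 -0.0069  0.0013] | t 19.3 pos [0.4424 0.0792 0.3936] yaw -174.9 q6 -1.6 open 0.0557 grip 0.0 F [ 0.4 -0.  -1.9]
```

View pics/both.png

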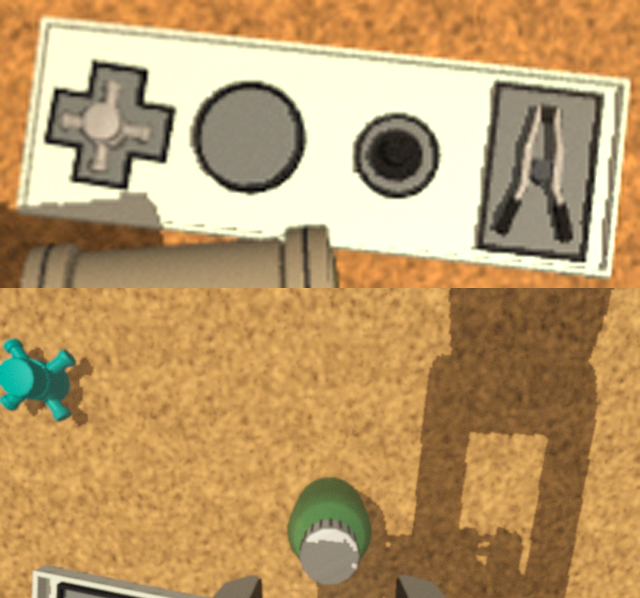

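All three items sit in their holders. The bottle's cap top is at wrist pixel (330,266).

```bash
python3 -c "
from h import *
print(at_z('wrist',[(330,266)],.146))"
```

```text
[[0.44095708 0.07876631 0.146     ]]
```

Request:
carry_out:
  targets:
    - {"hand":60,"x":0,"y":0,"z":0.03,"ax":0,"ay":-0.007,"az":0}
    - {"hand":60,"x":0,"y":0,"z":0.06,"ax":0,"ay":-0.007,"az":0}
    - {"hand":60,"x":0,"y":0,"z":0.075,"ax":0,"ay":-0.007,"az":0}
    - {"hand":60,"x":0,"y":0,"z":0.084,"ax":0,"ay":-0.007,"az":0}
    - {"hand":60,"x":0,"y":0,"z":0.084,"ax":0,"ay":-0.007,"az":0}
    - {"hand":60,"x":0,"y":0,"z":0.084,"ax":0,"ay":-0.007,"az":0}

```text
t: 20.05
tool_pos: [0.4419, 0.0789, 0.3112]
orientation: [-0.138, 3.136, -0.001]
force: [-0.5, 0.4, 0.2]
opening: 0.0558
gripper_force: 0.0
```

Request:
carry_out:
  newtons: 35
  targets:
    - {"hand":20,"x":0,"y":0,"z":0,"ax":0,"ay":0,"az":0}
    - {"hand":20,"x":0,"y":0,"z":0,"ax":0,"ay":0,"az":0}
    - {"hand":20,"x":0,"y":0,"z":0,"ax":0,"ay":0,"az":0}
    - {"hand":20,"x":0,"y":0,"z":0,"ax":0,"ay":0,"az":0}
    - {"hand":20,"x":0,"y":0,"z":0,"ax":0,"ay":0,"az":0}
    - {"hand":20,"x":0,"y":0,"z":0,"ax":0,"ay":0,"az":0}

```text
t: 20.8
tool_pos: [0.4416, 0.0789, 0.3104]
orientation: [-0.138, 3.137, -0.001]
force: [-1.0, 1.0, 3.4]
opening: 0.0333
gripper_force: 35.0
```

```bash
python3 -c "
from h import *
plan(.629,.0942,.150,185)"
```

```text
shift [-0.188  -0.0013 -0.0063] turn [-0.0006  0.0015  0.0009] | t 20.8 pos [0.4416 0.0789 0.3104] yaw -174.9 q6 -1.6 open 0.0333 grip 35.0 F [-1.   1.   3.4]
```

Request:
carry_out:
  targets:
    - {"hand":20,"x":0,"y":0,"z":-0.01,"ax":0,"ay":0,"az":0}
    - {"hand":20,"x":0,"y":0,"z":-0.025,"ax":0,"ay":0,"az":0}
    - {"hand":20,"x":0,"y":0,"z":-0.045,"ax":0,"ay":0,"az":0}
    - {"hand":20,"x":0,"y":0,"z":-0.06,"ax":0,"ay":0,"az":0}
    - {"hand":20,"x":0,"y":0,"z":-0.068,"ax":0,"ay":0,"az":0}
    - {"hand":20,"x":0,"y":0,"z":-0.07,"ax":0,"ay":0,"az":0}
    - {"hand":20,"x":-0.008,"y":0,"z":-0.07,"ax":0,"ay":0,"az":0}
    - {"hand":20,"x":-0.02,"y":0,"z":-0.07,"ax":0,"ay":0,"az":0}

```text
t: 21.8
tool_pos: [0.4618, 0.0807, 0.3795]
orientation: [-0.138, 3.138, -0.001]
force: [-0.1, 0.4, -3.4]
opening: 0.0332
gripper_force: 35.0
```

Request:
carry_out:
  targets:
    - {"hand":20,"x":-0.018,"y":0,"z":0,"ax":0,"ay":0,"az":0}
    - {"hand":20,"x":-0.042,"y":0,"z":0,"ax":0,"ay":0,"az":0}
    - {"hand":20,"x":-0.07,"y":0,"z":0,"ax":0,"ay":0,"az":0}
    - {"hand":20,"x":-0.098,"y":0,"z":0,"ax":0,"ay":0,"az":0}
    - {"hand":20,"x":-0.124,"y":0,"z":0,"ax":0,"ay":0,"az":0}
    - {"hand":20,"x":-0.146,"y":-0.001,"z":0,"ax":0,"ay":0,"az":0}
    - {"hand":20,"x":-0.16,"y":-0.001,"z":0,"ax":0,"ay":0,"az":0}
    - {"hand":20,"x":-0.167,"y":-0.001,"z":0,"ax":0,"ay":0,"az":0}

```text
t: 22.8
tool_pos: [0.6288, 0.0944, 0.3788]
orientation: [0.138, -3.138, 0.001]
force: [-0.0, 0.7, -2.8]
opening: 0.0334
gripper_force: 35.0
```

Request:
carry_out:
  targets:
    - {"hand":20,"x":-0.001,"y":0,"z":0,"ax":0,"ay":0,"az":0}
    - {"hand":20,"x":-0.001,"y":0,"z":0,"ax":0,"ay":0,"az":0}

```text
t: 23.05
tool_pos: [0.6286, 0.0944, 0.38]
orientation: [-0.139, 3.138, -0.001]
force: [-0.3, -0.1, -2.3]
opening: 0.0336
gripper_force: 35.0
```

```bash
python3 -c "
from h import *
snap('wrist','w8.png')
snap('scene')
plan(.629,.0942,.152,185)"
```

```text
shift [-0.0005 -0.0002  0.0614] turn [-0.0007  0.0009  0.001 ] | t 23.15 pos [0.6285 0.0944 0.3804] yaw -174.9 q6 -1.59 open 0.0336 grip 35.0 F [ 0.3 -0.5 -3.2]
```

View pics/w8.png

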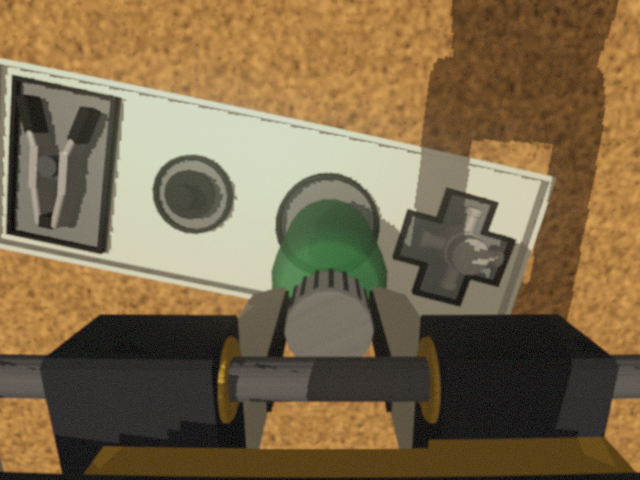

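The bottle hangs upright over the large ring (ring centre near column 327, cap near column 329), and the other three items are still in place. I'll lower it.

Request:
carry_out:
  targets:
    - {"hand":20,"x":0,"y":0,"z":0.012,"ax":0,"ay":0,"az":0}
    - {"hand":20,"x":0,"y":0,"z":0.028,"ax":0,"ay":0,"az":0}
    - {"hand":20,"x":0,"y":0,"z":0.042,"ax":0,"ay":0,"az":0}
    - {"hand":20,"x":0,"y":0,"z":0.052,"ax":0,"ay":0,"az":0}
    - {"hand":20,"x":0,"y":0,"z":0.058,"ax":0,"ay":0,"az":0}
    - {"hand":20,"x":0,"y":0,"z":0.06,"ax":0,"ay":0,"az":0}
    - {"hand":20,"x":0,"y":0,"z":0.061,"ax":0,"ay":0,"az":0}
    - {"hand":20,"x":0,"y":0,"z":0.061,"ax":0,"ay":0,"az":0}

```text
t: 24.15
tool_pos: [0.629, 0.0944, 0.3198]
orientation: [-0.138, 3.137, -0.001]
force: [0.7, -0.7, -3.2]
opening: 0.0332
gripper_force: 35.0
```

Request:
carry_out:
  targets:
    - {"hand":20,"x":0,"y":0,"z":0.001,"ax":0,"ay":0,"az":0}
    - {"hand":20,"x":0,"y":0,"z":0.0015,"ax":0,"ay":0,"az":0}
    - {"hand":20,"x":0,"y":0,"z":0.002,"ax":0,"ay":0,"az":0}
    - {"hand":20,"x":0,"y":0,"z":0.002,"ax":0,"ay":0,"az":0}

```text
t: 24.65
tool_pos: [0.6291, 0.0945, 0.3185]
orientation: [-0.138, 3.136, -0.001]
force: [-1.2, 0.5, 5.9]
opening: 0.033
gripper_force: 35.0
```

Contact is felt, so I'll release and retreat.

Request:
carry_out:
  targets:
    - {"hand":65,"x":0,"y":0,"z":0,"ax":0,"ay":0,"az":0}
    - {"hand":65,"x":0,"y":0,"z":0,"ax":0,"ay":0,"az":0}
    - {"hand":65,"x":0,"y":0,"z":0,"ax":0,"ay":0,"az":0}
    - {"hand":65,"x":0,"y":0,"z":0,"ax":0,"ay":0,"az":0}
    - {"hand":65,"x":0,"y":0,"z":-0.02,"ax":0,"ay":0,"az":0}
    - {"hand":65,"x":0,"y":0,"z":-0.05,"ax":0,"ay":0,"az":0}
    - {"hand":65,"x":0,"y":0,"z":-0.08,"ax":0,"ay":0,"az":0}
    - {"hand":65,"x":0,"y":0,"z":-0.1,"ax":0,"ay":0,"az":0}

```text
t: 25.65
tool_pos: [0.629, 0.0945, 0.4208]
orientation: [-0.138, 3.134, -0.001]
force: [0.7, -0.4, -0.7]
opening: 0.0602
gripper_force: 0.0
```

```bash
python3 -c "
from h import *
snap('scene','s2.png')"
```

```text
(no output)
```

View pics/s2.png

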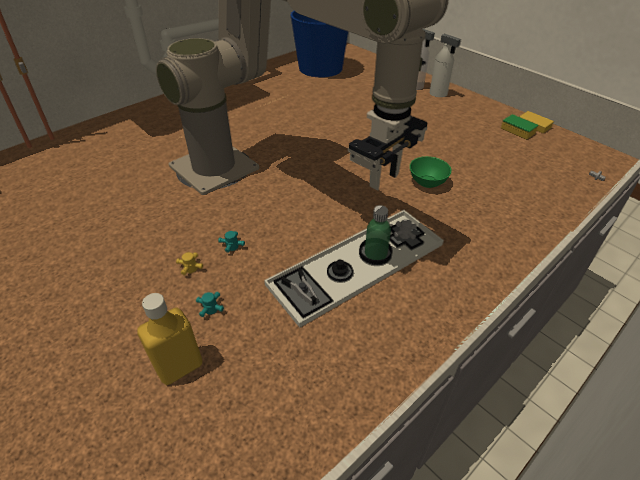

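The bottle stands upright in its holder at (377,245). The plug (340,268), clamp (300,288) and handle (407,232) are in theirs, and the bleach and bowl have not moved.

```bash
python3 -c "
from h import *
print(robot.close_job())"
```

```text
the job is handed in; nothing more can be done
None
```

The sink plug, tap handle and spring clamp are each in their holders, the glass bottle was then stood upright in its own, the bleach bottle and green bowl were left alone, and the job was handed in at about 26 s.

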